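# Jack up the desktop drawer unit at its lift point and hold it

### The arm

A 6-joint arm with a two-finger parallel gripper is mounted at the origin on the work surface. World frame = base frame: x ahead of the robot, y to its left, z up, the work surface at z = 0. Lengths are in m, angles in rad, forces in N, time in s.
With the tool pointing down it reaches from about 0.275 to 0.825 m from the base axis. Payload 5.2 kg.
Tool frame: the origin (TCP) lies at the very end of the fingers, on their centre line; the grasp point (between the pads) lies 19 mm behind it; z points along the fingers, x is the direction in which the jaws open and shut, and the axes are right-handed (so a half turn about z gives the same grasp; the last joint's range is limited). The gripper opens to 93 mm and grips with 3 to 60 N. Pads are 15 mm wide; open, the fingers measure 128 mm over their backs; the gripper's body (75 mm by 188 mm) begins 65 mm behind the grasp point.
Start: joints at [1.027, 0.259, 1.535, -0, 1.348, -0.203], TCP at [0.184, 0.518, 0.219] pointing down, gripper open.
Joint ranges: [-3.14, 3.14], [-0.91, 2.08], [0.19, 2.58], [-1.22, 4.36], [0.22, 2.71], [-3.12, 3.12]. Speed limits (rad/s): [2.57, 2.57, 3.14, 3.14, 3.14, 3.14].

### API

Orientations are given as a unit quaternion [x, y, z, w].
In Python, from station import telemetry, optics, workorder, boxes_of gives the robot as it stands.
- The arm moves only by the tool carry_out, never from a script. Its arguments are lists of equal length, an entry for each row: "travel": the shift along the tool's x, y, z scaled (see below), a list of three; "turn": the turn about the tool's z scaled (see below). A call has exactly 5 rows; each row shifts and turns the commanded pose from where the row before left it, along the tool's axes as they then stand; what a row does not reach is not made up. The controller multiplies each number of a shift by 40 mm and each number of a turn by 0.15 rad. A row lasts 1/10 s, in which the tool goes at most 50 mm and 8.59 degrees, less where a joint would pass 70% of its speed; a pose out of reach is approached as far as the arm can. A call with a number of a shift or a turn outside -1 to 1 is refused whole. A call with a gripper value outside its range is refused whole. "hand" is the opening, from 0 (shut) to 1 (fully open), set as the call begins (left out, the last holds). The fingers move at their own pace and stop on an object; "grip_force" is the grip in N (left out, the last holds). Time passes only in rows, so rows that do not move let the fingers close, or fill a call up. It gives the time, the measured TCP pose, the force and the opening at its end, in the units of the state.
- telemetry.state(): the state, without advancing time (a new reading comes with each control period).
- optics.capture(name): name is "scene" or "side" or "wrist"; returns the picture (400x640x3 uint8, red, green, blue); there is no depth.
- optics.camera_model(name): a dict with "fovy" (degrees; the focal length in pixels is half the picture's height over the tangent of half this angle, whatever the lens; pixels are square), "cx", "cy" (the principal point, pixels), "k1" (the pictures are not rectified: a ray, as slopes to the right and down, at radius r is drawn at 1 + k1 r^2 times it, then the intrinsics apply), "R" (3x3) and "t" (3): a world point X has camera coordinates R X + t; the wrist camera has in their place "hand_eye" (4x4, takes a point from camera to tool coordinates, whose origin is the TCP and whose axes are the tool frame's). Camera axes: x right, y down, z forward; pixel columns grow to the right and rows downward; lengths in m; the calibration is good to about 2 mm. A picture is of the moment at which its call begins: read the wrist's pose just before it. camera_model takes no time and is no camera call.
- workorder.sign_off(): hands the job in, once; it reports no verdict.
Trained networks look in the newest picture that a camera, given by its name, has taken for a name from the list of things; names that differ only in an ending like _2 or _b are one class to them, and where a whole thing is asked for, a point or a joint stands for the part that bears it (a point fixed in the world has none). Each returns a list of dicts, best first, with "p" (0 to 1); they miss things now and then, are a little off and sometimes report something else, mostly with a low value. They report only what shows in the picture. A call takes as long as a camera call. They do not tell look-alikes from the thing itself.
- boxes_of(camera, thing): "rect" ([centre column, centre row, width, height] in pixels, round what is visible of it).
The state is a dict: "clock": time; "joint_positions": joint angles; "joint_vel": joint speeds; "effort": joint torques, N m; "tcp_pos": TCP position; "orientation": TCP orientation; "ft_force": force on the tool from outside, world axes, zero at the start; "torque": the same for the moment, N m; "gripper_width": opening from 0.0 (shut) to 1.0 (fully open).
Only numpy, scipy, OpenCV 4.12 (cv2) and the standard library are available. Lean on these libraries where they do the work, as an engineer would, in place of code of your own. Each camera call takes 0.05 s, during which the arm holds its last target.

### The job

With its handle still up, slide the little lever jack along its rail until the round saddle is centred under the marked lift tongue of the drawer unit, the one with the stud on top. Then press the jack handle all the way down to lift that side of the unit, and finish while still holding it down, so that a colleague can change the feet. Do not push or lift the unit itself, keep the tape dispenser on top of it, and leave the other things on the desk alone.

Things in the scene. Friction and masses are not known exactly. Their poses are not given: they have to be found in the camera images.
- jack_bed: Fixed steel base of the jack with a straight guide rail, 380 x 70 mm, 24 mm high, an end stop 34 mm high at each end. Origin: centre of its underside, at desk level. x along the rail, roughly away from the robot; y sideways towards the drawer unit.
- carriage: Grey jack carriage; slides only along the rail, origin from 90 mm behind to 120 mm ahead of the bed's; starts near the robot's end, stays where left (4 N to slide). Axes as the bed; origin on its centre line at desk level, level with saddle and handle. Block from x -80 to +25 mm, 66 wide, top 46 high; a bracket out to y = +88 mm carries the saddle.
- carriage_grip (a point): Centre of the top of the black upright post on the carriage, to grip or push it: 24 mm along the rail, 32 mm across, from 46 to 103 mm above the desk. On the centre line, 62 mm behind the carriage's origin (towards the robot). 34 mm of free space in front of it, up to the handle's cheek plates (84 mm high).
- handle (a joint): Jack handle angle, rad: 0 = up (0.60 above level), 0.60 = level, 0.66 = fully down on its stop. Spring and load lift it again when let go; holding it down takes up to about 12 N at the pad. It turns about an axis along the rail, over the carriage's origin, 70 mm above the desk, and points away from the drawer unit (carriage -y).
- handle_pad (a point): Centre of the upper face of the flat rubber pad at the handle's end, pressed from above: 34 mm wide (along the rail), 70 mm long (along the handle), 12 mm thick. Its middle is 145 mm from the handle's axis, the upper face 6 mm above the line through the axis. 157 mm above the desk when up, 67 mm when down, moving on an arc.
- saddle_top (a point): Centre of the top face of the jack's round steel saddle, 32 mm across, at carriage y = +65 mm. 56 mm above the desk with the handle up; it rises straight up 50 mm per rad of the handle (33 mm over the whole stroke).
- drawer_unit: Beige drawer unit, 2 to 4.2 kg, loose on four rubber feet, 300 x 210 mm, 185 high. Origin: centre of underside, desk level; x about along the rail, drawers face -x. On its -y side, by the jack, two steel tongues stick out 55 mm, 44 wide, 6 thick, underside 64 high: the marked one at x = +40 with an upright stud (14 across, 14 high) on top; a plain one, not to be used, at x = -60.
- lift_point (a point): The lift point: on the underside of the marked tongue, straight below its stud; in the unit's frame at (40, -143, 64) mm. Axes as the drawer unit's. 8 mm above the lowered saddle.
- tape_dispenser: black tape dispenser standing on top of the drawer unit, 130 x 50 mm, 68 mm high; origin under its middle
- stapler: black and grey stapler, 125 mm long, 50 mm high; bystander, origin at the centre of its underside
- stamp: small rubber stamp, 52 x 30 mm foot and turned wooden knob, 70 mm high; bystander, origin at the centre of its underside
- pen_mug: blue ceramic mug, 82 mm across, 95 mm high; bystander, origin at the centre of its underside
- glue_bottle: white glue bottle with red cap, 56 mm across, 160 mm high; bystander, origin at the centre of its underside
- hole_punch: steel hole punch, 100 x 120 mm, 60 mm high; bystander, origin at the centre of its underside
- notebook: brown notebook lying flat, 150 x 210 x 16 mm; bystander, origin at the centre of its underside
Not all that is in view belongs to the job. What is shaped like the tape_dispenser but turquoise or yellow is not meant.

How it is judged:
By the outcome, as a careful person would: the job done as asked, in the order asked, and still so for the second after the job is handed in, while the arm keeps its last pose, push and grip.
It also fails if it takes over 48 s, if anything falls off the work surface, if the arm or the gripper's body presses on something with over 40 N, if the wrist force passes 120 N, or if a joint passes its speed limit or range.

## Working session

There is one attempt and no reset: what is moved stays moved. The work goes in short steps, Python scripts to look and compute and a tool call to move; the robot and the scene stay as the last step left them, time stands still between calls to the robot, and variables do not carry over. Pictures are saved under pics/ and viewed, and the job is handed in when it is done.

Besides the shell and the picture viewer there is one more tool, called after "Emit:" as name(argument=value, ...) on one line, values as JSON. carry_out: Moves the arm, as the interface text tells. Its arguments: {"type":"object","properties":{"travel":{"type":"array"},"turn":{"type":"array"},"hand":{"type":"number"},"grip_force":{"type":"number"}},"required":["travel","turn"]}

```bash
mkdir -p pics; ls; cat > h.py <<'E'
import numpy as np,cv2
from station import telemetry, optics, workorder, boxes_of
from scipy.spatial.transform import Rotation as Ro
def cap(n,f):
    st=telemetry.state(); im=optics.capture(n); cv2.imwrite('pics/'+f,im[:,:,::-1]); return st,im
def model(n,st=None):
    m=optics.camera_model(n); f=200/np.tan(np.radians(m['fovy'])/2)
    if 'hand_eye' in m:
        H=np.array(m['hand_eye']); T=np.eye(4);T[:3,:3]=Ro.from_quat(st['orientation']).as_matrix();T[:3,3]=st['tcp_pos']
        W=np.linalg.inv(T@H); R,t=W[:3,:3],W[:3,3]
    else: R,t=np.array(m['R']),np.array(m['t'])
    return f,m['cx'],m['cy'],m['k1'],R,t
def proj(M,X):
    f,cx,cy,k,R,t=M; c=np.atleast_2d(X)@R.T+t; s=c[:,:2]/c[:,2:]; r2=(s**2).sum(1,keepdims=True)
    return s*(1+k*r2)*f+[cx,cy]
def ray(M,p):
    f,cx,cy,k,R,t=M; d=(np.array(p,float)-[cx,cy])/f; s=d.copy()
    for _ in range(30): s=d/(1+k*(s@s))
    v=R.T@np.array([s[0],s[1],1]); return -R.T@t,v
def atz(M,p,z):
    o,v=ray(M,p); return o+v*(z-o[2])/v[2]
def tri(obs):
    A=np.zeros((3,3));b=np.zeros(3)
    for M,p in obs:
        o,v=ray(M,p);v/=np.linalg.norm(v);P=np.eye(3)-np.outer(v,v);A+=P;b+=P@o
    return np.linalg.solve(A,b)
E
python3 - <<'E'
from h import *
for n in ['scene','side','wrist']:
    st,im=cap(n,n+'0.png'); m=optics.camera_model(n); print(n,m)
print(st)
E
```

```text
pics
scene {'fovy': 56.56717309001078, 'cx': 321.79579694632804, 'cy': 199.78711810789648, 'k1': -0.08838381718660199, 'R': array([[ 0.18394257,  0.98290635,  0.00776135],
       [ 0.54524234, -0.09546121, -0.83282528],
       [-0.81784835,  0.15742384, -0.55348154]]), 't': array([-0.09200765, -0.13734013,  1.50084548])}
side {'fovy': 42.85716423137865, 'cx': 312.4565396226124, 'cy': 197.32244855904705, 'k1': -0.1375291780337248, 'R': array([[ 0.95410644, -0.29911796, -0.01446859],
       [-0.23099825, -0.70435574, -0.67120995],
       [ 0.19057992,  0.64374796, -0.74112607]]), 't': array([-0.45529523,  0.19851348,  1.43640141])}
wrist {'fovy': 66.73093528220438, 'cx': 323.45622599285184, 'cy': 200.83264674932892, 'k1': -0.05776882834194644, 'hand_eye': array([[ 9.99998376e-01,  8.12020720e-04, -1.60876190e-03,
        -1.37119474e-03],
       [-3.88375441e-04,  9.68857766e-01,  2.47617606e-01,
        -6.83888712e-02],
       [ 1.75973209e-03, -2.47616579e-01,  9.68856508e-01,
        -1.65241278e-01],
       [ 0.00000000e+00,  0.00000000e+00,  0.00000000e+00,
         1.00000000e+00]])}
{'clock': 0.1, 'joint_positions': array([ 1.02718917e+00,  2.59249731e-01,  1.53594024e+00, -1.79773375e-05,
        1.34802474e+00, -2.02827700e-01]), 'joint_vel': array([ 0.00139544, -0.00075155, -0.00420591, -0.00054857,  0.00028779,
       -0.00100074]), 'effort': array([ 2.15191743e-03, -4.38208795e+01, -2.84645462e+01,  7.19891349e-02,
        3.62886535e-02, -3.62904962e-05]), 'tcp_pos': array([0.1835634 , 0.5179472 , 0.21792523]), 'orientation': array([ 8.16767163e-01,  5.76966848e-01, -7.39593254e-04,  3.32935762e-04]), 'ft_force': array([-0.26966539,  0.4152165 , -0.16600287]), 'torque': array([0.06356942, 0.01026355, 0.04827547]), 'gripper_width': 0.9974740495069595}
```

View pics/scene0.png

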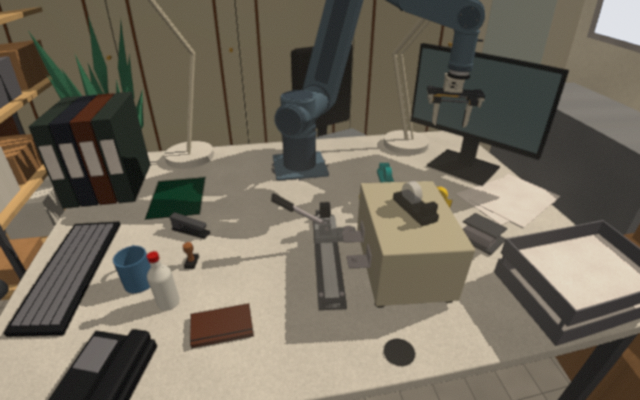

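View pics/side0.png

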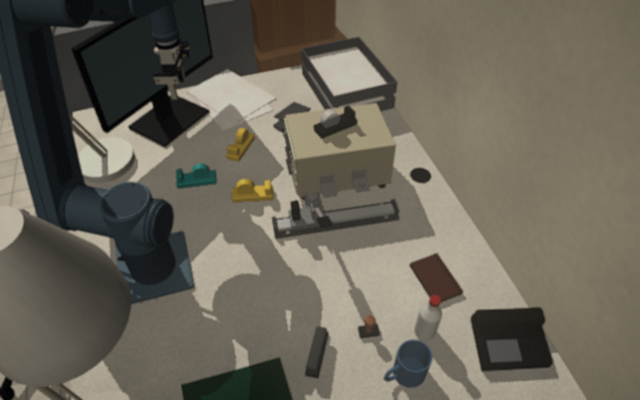

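View pics/wrist0.png

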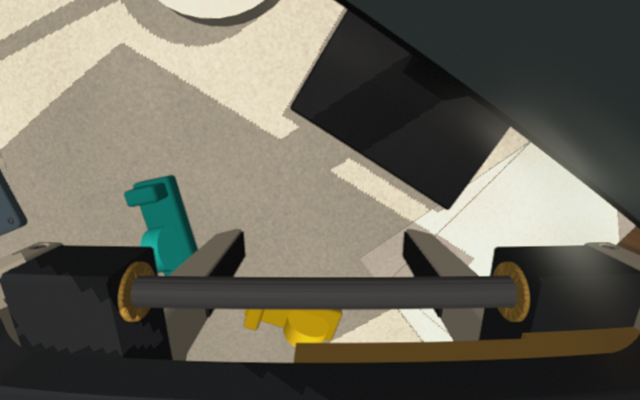

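The scene picture shows the jack at (325,255), the drawer unit at (415,245) and the handle pad at about (283,201). The side picture shows the jack at (335,215) and the tongues at (327,184) and (359,180). I'll enlarge both.

```bash
python3 - <<'E'
import cv2
a=cv2.imread('pics/scene0.png')[170:320,250:400]; cv2.imwrite('pics/sc_c.png',cv2.resize(a,(600,600),interpolation=cv2.INTER_CUBIC))
a=cv2.imread('pics/side0.png')[150:260,260:420]; cv2.imwrite('pics/si_c.png',cv2.resize(a,(800,550),interpolation=cv2.INTER_CUBIC))
E
```

```text
(no output)
```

View pics/sc_c.png

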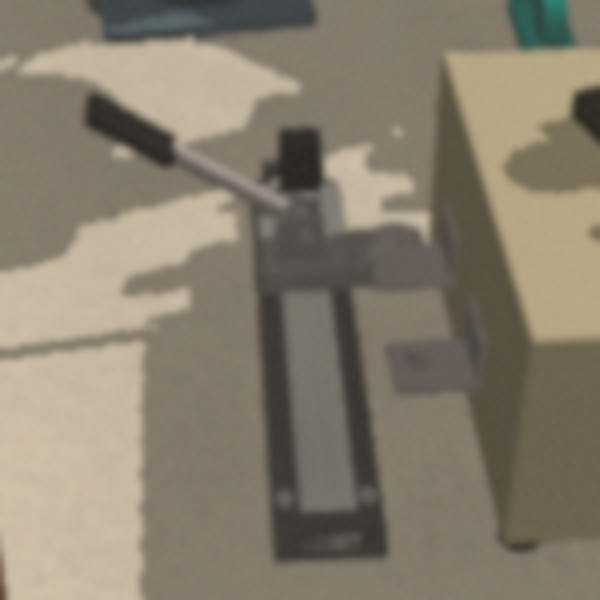

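View pics/si_c.png

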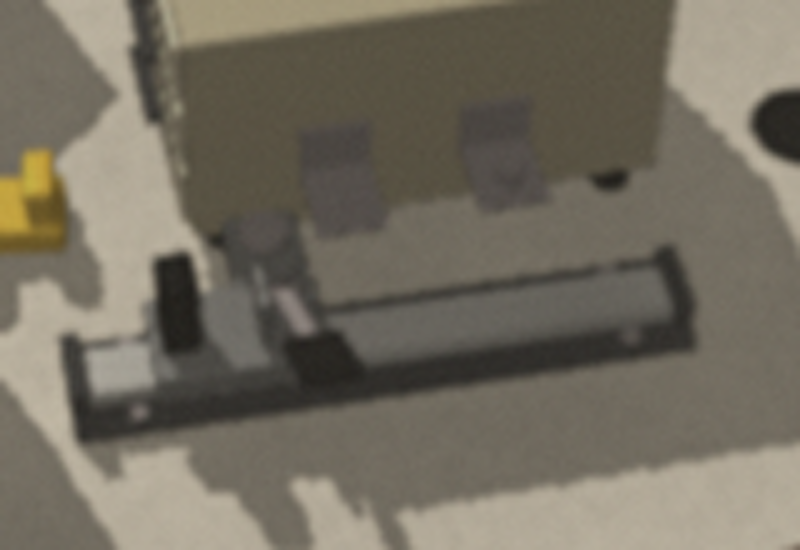

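```bash
cat >> h.py <<'E'
sc=lambda x,y:((x+.5)/4-.5+250,(y+.5)/4-.5+170)
si=lambda x,y:((x+.5)/5-.5+260,(y+.5)/5-.5+150)
E
python3 - <<'E'
from h import *
S=model('scene');D=model('side')
np.set_printoptions(precision=4,suppress=True)
print('stud',tri([(S,sc(413,355)),(D,si(510,168))]),atz(S,sc(413,355),.077),atz(D,si(510,168),.077))
print('post top',tri([(S,sc(300,130)),(D,si(173,258))]),atz(S,sc(300,133),.103),atz(D,si(173,260),.103))
print('saddle',atz(S,sc(402,246),.056),atz(D,si(262,232),.056))
print('pad',tri([(S,sc(130,127)),(D,si(322,355))]))
print('bed far screws(scene)',atz(S,sc(285,497),.024),atz(S,sc(369,493),.024))
print('bed side screws',atz(D,si(139,412),.024),atz(D,si(632,337),.024))
print('bed corner far bottom scene',atz(S,sc(276,560),0),atz(S,sc(386,555),0))
print('bed corner side bottom',atz(D,si(82,441),0),atz(D,si(694,348),0))
st=telemetry.state();print(Ro.from_quat(st['orientation']).as_matrix())
for n in ['scene','side']:
  for th in ['carriage_grip','handle_pad','saddle_top','drawer_unit','tape_dispenser','jack_bed']:
    print(n,th,[(b['rect'],b['p']) for b in boxes_of(n,th)[:2]])
E
```

```text
stud [0.6507 0.0518 0.0793] [0.6495 0.0512 0.077 ] [0.6515 0.0554 0.077 ]
post top [0.4313 0.0211 0.1076] [0.4296 0.0209 0.103 ] [0.4317 0.0247 0.103 ]
saddle [0.5155 0.079  0.056 ] [0.4987 0.0706 0.056 ]
pad [ 0.4773 -0.1073  0.1538]
bed far screws(scene) [ 0.7041 -0.0406  0.024 ] [0.7102 0.0107 0.024 ]
bed side screws [ 0.3964 -0.0146  0.024 ] [ 0.6917 -0.0513  0.024 ]
bed corner far bottom scene [ 0.7316 -0.0511  0.    ] [0.7398 0.0155 0.    ]
bed corner side bottom [ 0.3624 -0.0066  0.    ] [ 0.7342 -0.0533  0.    ]
[[ 0.3343  0.9425 -0.0007]
 [ 0.9425 -0.3343 -0.0012]
 [-0.0013 -0.0003 -1.    ]]
scene carriage_grip [([314.6, 217.4, 80.7, 46.9], 0.96)]
scene handle_pad [([299.5, 207.3, 54.3, 34.4], 0.81)]
scene saddle_top [([347.7, 228.8, 8.8, 12.8], 0.57)]
scene drawer_unit [([407.4, 245.4, 130.9, 122.9], 0.85)]
scene tape_dispenser [([415.2, 202.9, 43.6, 40.9], 0.79), ([383.6, 173.1, 17.9, 23.7], 0.68)]
scene jack_bed [([297.9, 207.6, 52.2, 31.0], 0.18)]
side carriage_grip [([311.6, 211.4, 41.9, 39.9], 0.7), ([334.4, 123.3, 43.9, 28.1], 0.34)]
side handle_pad [([323.2, 216.2, 18.8, 21.6], 0.49)]
side saddle_top [([312.4, 197.3, 10.4, 9.6], 0.54)]
side drawer_unit [([338.8, 152.3, 113.3, 95.7], 0.93)]
side tape_dispenser [([195.7, 175.5, 40.2, 21.4], 0.88), ([252.4, 190.4, 39.5, 23.5], 0.67)]
side jack_bed [([335.4, 216.3, 131.3, 44.8], 0.74)]
```

Candidates, with their scene pixels:

| Thing | Candidates | Choice |
|---|---|---|
| Tongue | Plain at about (358,235); the one with the stud at about (354,259) | The (354,259) one, away from the robot; the stud shows in both close crops |
| Post | Black post at (325,205); black handle pad at (283,201) | The post |
| Tape dispenser | Black one on the unit; turquoise and yellow ones | The black one |

Next I move clear of the monitor, then turn.

Emit:
carry_out(travel=[[-0.7,0.7,0],[-0.7,0.7,0],[-0.7,0.7,0],[-0.7,0.7,0],[-0.7,0.7,0]], turn=[0,0,0,0,0], hand=0.48)

```text
clock: 1.25
tcp_pos: [0.2693, 0.3383, 0.2188]
orientation: [0.817, 0.577, 0.0, 0.0]
ft_force: [0.1, -0.7, -0.4]
gripper_width: 0.619
```

Emit:
carry_out(travel=[[0,0,0],[0,0,0],[0,0,0],[0,0,0],[0,0,0]], turn=[0.9,0.9,0.9,0.9,0.9])

```text
clock: 1.75
tcp_pos: [0.2691, 0.3396, 0.2188]
orientation: [0.963, 0.271, 0.0, -0.0]
ft_force: [-0.1, -0.5, -0.4]
gripper_width: 0.48
```

Emit:
carry_out(travel=[[0,0,0],[0,0,0],[0,0,0],[0,0,0],[0,0,0]], turn=[0.9,0.9,0.9,0.9,0.9])

```text
clock: 2.25
tcp_pos: [0.269, 0.3397, 0.2188]
orientation: [0.998, -0.063, 0.0, -0.0]
ft_force: [-1.0, -0.4, 0.5]
gripper_width: 0.48
```

Emit:
carry_out(travel=[[0.5,0.74,0],[0.5,0.74,0],[0.5,0.74,0],[0.5,0.74,0],[0.5,0.74,0]], turn=[0,0,0,0,0])

```text
clock: 2.75
tcp_pos: [0.351, 0.1795, 0.2189]
orientation: [0.998, -0.06, 0.0, -0.0]
ft_force: [1.0, 1.0, 0.4]
gripper_width: 0.481
```

Emit:
carry_out(travel=[[0.5,0.74,0],[0.5,0.74,0],[0.5,0.74,0],[0.5,0.74,0],[0.5,0.74,0]], turn=[0,0,0,0,0])

```text
clock: 3.25
tcp_pos: [0.4326, 0.0203, 0.2189]
orientation: [0.998, -0.06, 0.0, -0.0]
ft_force: [-0.2, 0.3, -0.1]
gripper_width: 0.477
```

```bash
python3 - <<'E'
from h import *
st,im=cap('wrist','w1.png');print(st['tcp_pos'],st['orientation'],st['clock'])
E
```

```text
[0.43262514 0.0203457  0.21890498] [ 9.98191107e-01 -6.01197299e-02  3.62386629e-04 -4.57070076e-06] 3.25
```

View pics/w1.png

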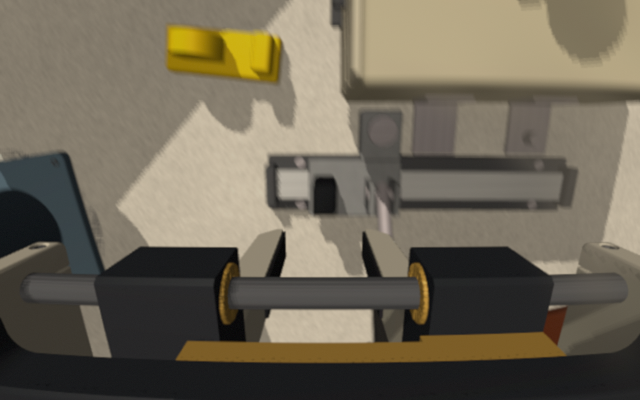

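The wrist view shows the post at (325,195), the saddle at (382,130), the stud at (530,136) on the farther tongue, and the plain tongue at (434,127). I'll zoom in.

```bash
python3 - <<'E'
import cv2
a=cv2.imread('pics/w1.png')[85:225,255:590]; cv2.imwrite('pics/w1c.png',cv2.resize(a,None,fx=2.38,fy=2.38,interpolation=cv2.INTER_CUBIC))
a=cv2.imread('pics/w1.png')[100:160,350:570]; cv2.imwrite('pics/w1d.png',cv2.resize(a,None,fx=3.6,fy=3.6,interpolation=cv2.INTER_CUBIC))
E
```

```text
(no output)
```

View pics/w1c.png

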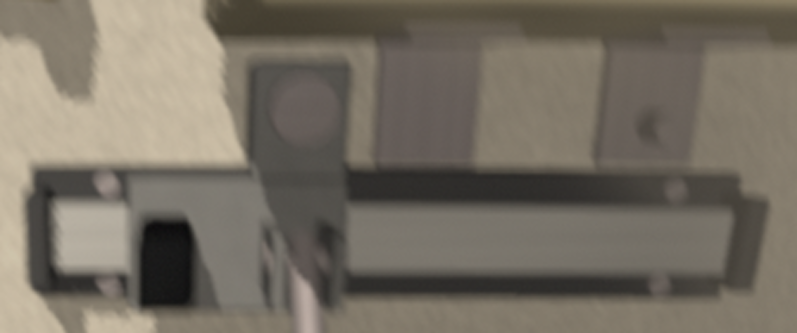

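View pics/w1d.png

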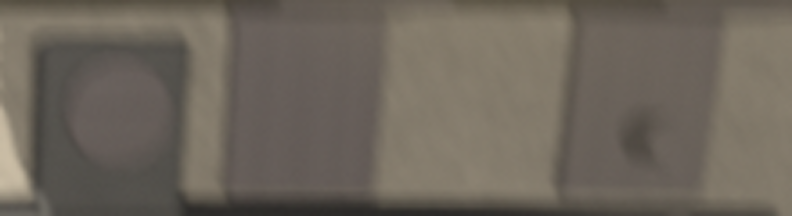

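```bash
cat > m1.py <<'E'
from h import *
np.set_printoptions(precision=4,suppress=True)
st=dict(tcp_pos=np.array([0.43262514,0.0203457,0.21890498]),orientation=[ 9.98191107e-01,-6.01197299e-02,3.62386629e-04,-4.57070076e-06])
M=model('wrist',st)
c=lambda x,y:(255+(x+.5)/2.38-.5,85+(y+.5)/2.38-.5)
d=lambda x,y:(350+(x+.5)/3.6-.5,100+(y+.5)/3.6-.5)
th=-0.124;u=np.array([np.cos(th),np.sin(th)]);v=np.array([-u[1],u[0]])
def P(n,p,z):
    X=atz(M,p,z);print(n,X[:2],'u,v:',(X[:2]@u).round(4),(X[:2]@v).round(4))
P('saddle',d(119,110),.056)
P('stud mid',d(643,135),.077); P('stud base',d(640,135),.07)
P('tongue L',d(573,135),.07);P('tongue R',d(712,135),.07)
P('tongue L up',d(577,60),.07);P('tongue R up',d(718,60),.07)
P('tongue tip L',d(565,188),.07);P('tongue tip R',d(705,188),.07)
P('plain L',d(232,120),.07);P('plain R',d(380,120),.07)
P('post tl',c(145,220),.103);P('post tr',c(193,220),.103)
P('post bl',c(145,303),.103)
for s in [(108,185),(110,285),(676,188),(660,284)]: P('screw',c(*s),.024)
S=model('scene');D=model('side')
print('stud 3view',tri([(S,sc(413,355)),(D,si(510,168)),(M,d(643,135))]))
E
python3 m1.py
```

```text
saddle [0.5016 0.0722] u,v: 0.4889 0.1337
stud mid [0.6464 0.05  ] u,v: 0.6352 0.1296
stud base [0.6502 0.0493] u,v: 0.6391 0.1293
tongue L [0.6299 0.0514] u,v: 0.6187 0.1289
tongue R [0.6724 0.047 ] u,v: 0.6614 0.1298
tongue L up [0.6308 0.0725] u,v: 0.617 0.1499
tongue R up [0.6733 0.0684] u,v: 0.6596 0.1511
tongue tip L [0.6278 0.0363] u,v: 0.6185 0.1137
tongue tip R [0.6709 0.0317] u,v: 0.6619 0.1144
plain L [0.5307 0.0664] u,v: 0.5184 0.1315
plain R [0.5731 0.0617] u,v: 0.5611 0.1321
post tl [0.4271 0.0387] u,v: 0.419 0.0912
post tr [0.4458 0.0364] u,v: 0.4379 0.0913
post bl [0.4228 0.0049] u,v: 0.4189 0.0571
screw [0.4073 0.0449] u,v: 0.3986 0.095
screw [ 0.4012 -0.0064] u,v: 0.3989 0.0433
screw [0.6967 0.0099] u,v: 0.6902 0.096
screw [ 0.6906 -0.0409] u,v: 0.6904 0.0449
stud 3view [0.6489 0.0514 0.0777]
```

Saddle to stud is about 151 mm along the rail, and the TCP is already over the post to within 2 mm. I'll descend.

Emit:
carry_out(travel=[[0,0.05,0.8],[0,0,0.8],[0,0,0.8],[0,0,0.5],[0,0,0.3]], turn=[0,0,0,0,0])

```text
clock: 3.8
tcp_pos: [0.4307, 0.0202, 0.089]
orientation: [0.998, -0.06, -0.001, -0.0]
ft_force: [-0.1, 0.1, 1.1]
gripper_width: 0.485
```

```bash
python3 - <<'E'
from h import *
st,im=cap('wrist','w2.png');print(st['tcp_pos'],st['ft_force'])
cap('side','s2.png');a=cv2.imread('pics/s2.png')[150:260,260:420]; cv2.imwrite('pics/s2c.png',cv2.resize(a,(800,550),interpolation=cv2.INTER_CUBIC))
E
```

```text
[0.4306664  0.02019289 0.08898078] [-0.1428881   0.07444154  1.1155244 ]
```

View pics/w2.png

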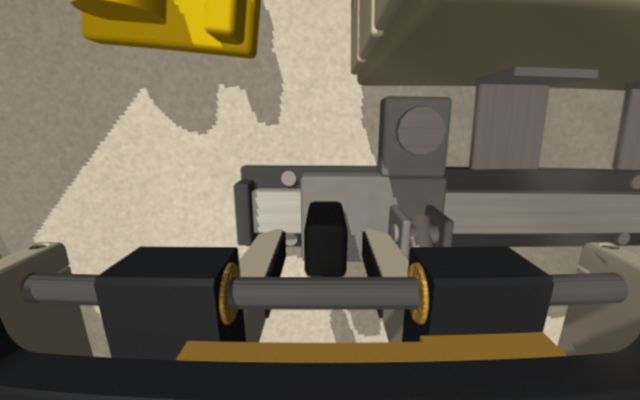

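View pics/s2c.png

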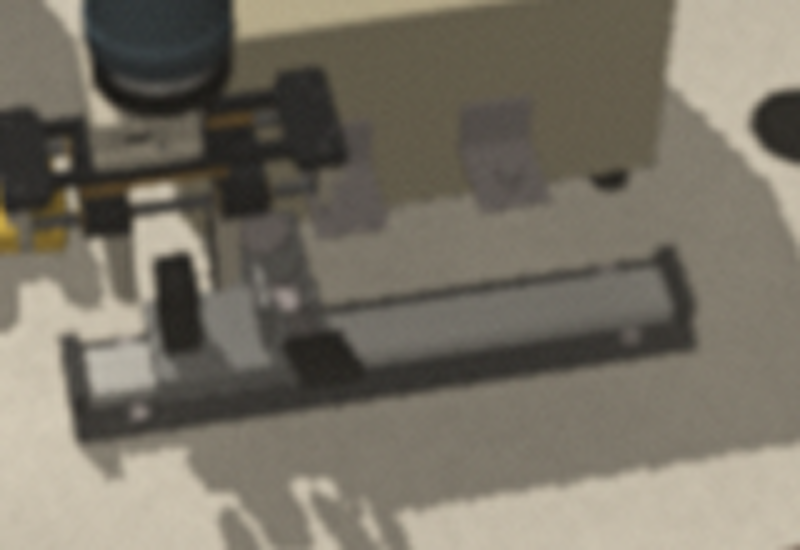

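```bash
python3 - <<'E'
from h import *
st=telemetry.state();M=model('wrist',st)
T=Ro.from_quat(st['orientation']).as_matrix();p=st['tcp_pos']
for o in [(0,0,0),(.022,0,0),(-.022,0,0),(0,.0075,0),(0,-.0075,0),(.022,-.0075,0)]: print(o,proj(M,p+T@np.array(o)).round(0))
th=-0.124;u=np.array([np.cos(th),np.sin(th)]);v=np.array([-u[1],u[0]])
print('tcp uv',p[:2]@u,p[:2]@v,p)
for x in [(308,203),(343,203),(308,274),(343,274)]:
  X=atz(M,x,.103);print(X[:2]@u,X[:2]@v)
X=atz(M,(422,130),.056);print('sad',X[:2]@u,X[:2]@v)
for q in [(289,178),(291,240)]:
  X=atz(M,q,.024);print('scr',X[:2]@u,X[:2]@v)
E
```

```text
(0, 0, 0) [[324. 241.]]
(0.022, 0, 0) [[362. 241.]]
(-0.022, 0, 0) [[286. 241.]]
(0, 0.0075, 0) [[324. 253.]]
(0, -0.0075, 0) [[324. 229.]]
(0.022, -0.0075, 0) [[362. 229.]]
tcp uv 0.42462467313625313 0.07331071139628764 [0.43043159 0.02022919 0.08919255]
0.416155264718565 0.10009609854392275
0.43421195577033295 0.10019254938066952
0.41578801093220624 0.05961920401857982
0.4350704370749972 0.059738532141375034
sad 0.4869977091301135 0.13645983709351717
scr 0.3973015179140288 0.09899771452712956
scr 0.3976886392691723 0.04801402686463923
```

Emit:
carry_out(travel=[[0,0,0.3],[0,0,0.28],[0,0,0],[0,0,0],[0,0,0]], turn=[0,0,0,0,0])

```text
clock: 4.4
tcp_pos: [0.4326, 0.0197, 0.0684]
orientation: [0.998, -0.06, 0.001, 0.0]
ft_force: [0.2, -1.3, -0.4]
gripper_width: 0.479
```

Emit:
carry_out(travel=[[0,0,0],[0,0,0],[0,0,0],[0,0,0],[0,0,0]], turn=[0,0,0,0,0], hand=0, grip_force=20)

```text
clock: 4.9
tcp_pos: [0.4318, 0.0198, 0.0677]
orientation: [0.998, -0.06, 0.0, 0.0]
ft_force: [-1.1, -0.3, 3.9]
gripper_width: 0.258
```

```bash
python3 - <<'E'
from h import *
st,im=cap('wrist','w3.png');print(st['tcp_pos'],st['ft_force'],st['gripper_width'])
E
```

```text
[0.43181887 0.01982771 0.06766675] [-1.13378738 -0.26502402  3.90808173] 0.2576493964218019
```

View pics/w3.png

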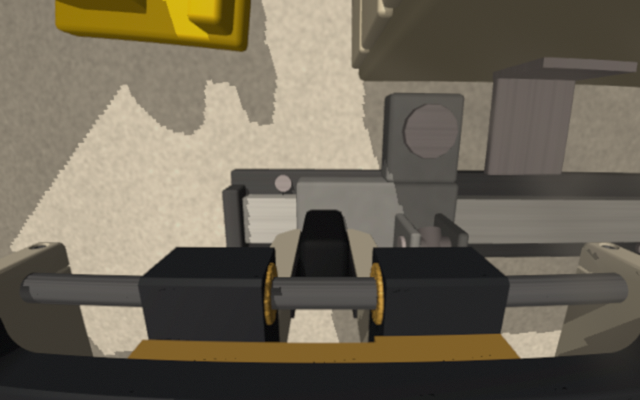

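Gripped: the opening reads 24 mm, and the wrist view shows the post between the fingers. I'll slide most of the way.

Emit:
carry_out(travel=[[0.3,0,0],[0.7,0,0],[0.8,0,0],[0.7,0,0],[0.5,0,0]], turn=[0,0,0,0,0])

```text
clock: 5.45
tcp_pos: [0.5516, 0.0048, 0.0676]
orientation: [0.998, -0.06, -0.001, 0.0]
ft_force: [-5.9, -3.1, 9.8]
gripper_width: 0.259
```

Emit:
carry_out(travel=[[0.2,0,0],[0,0,0],[0,0,0],[0,0,0],[0,0,0]], turn=[0,0,0,0,0])

```text
clock: 5.95
tcp_pos: [0.5593, 0.0038, 0.0676]
orientation: [0.998, -0.06, 0.001, 0.001]
ft_force: [2.6, -4.0, -0.1]
gripper_width: 0.254
```

```bash
python3 - <<'E'
from h import *
st,im=cap('wrist','w4.png');print(st['tcp_pos'],st['orientation'],st['ft_force'],st['gripper_width'])
a=im[40:290,300:550,::-1]; cv2.imwrite('pics/w4c.png',cv2.resize(a,(600,600),interpolation=cv2.INTER_CUBIC))
E
```

```text
[0.55928367 0.00381707 0.06759171] [ 9.98197376e-01 -6.00081801e-02  8.62534506e-04  5.21525868e-04] [ 2.57173689 -4.01573695 -0.14590209] 0.25410952687789207
```

View pics/w4c.png

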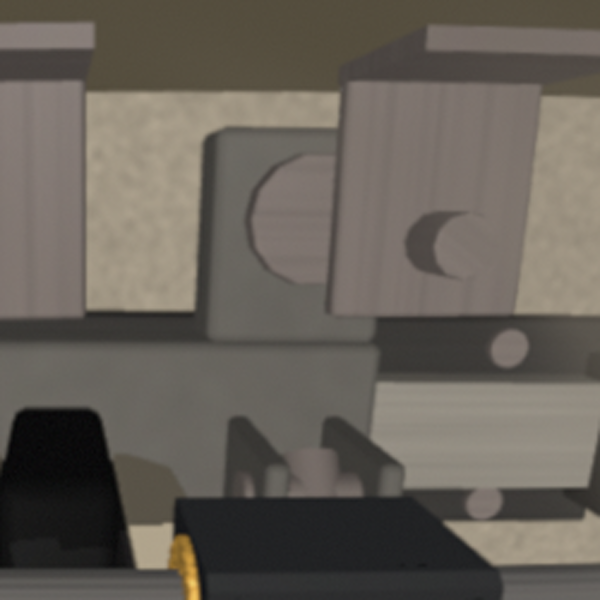

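```bash
python3 - <<'E'
from h import *
st=dict(tcp_pos=np.array([0.55928367,0.00381707,0.06759171]),orientation=[9.98197376e-01,-6.00081801e-02,8.62534506e-04,5.21525868e-04])
M=model('wrist',st)
c=lambda x,y:(300+(x+.5)/2.4-.5,40+(y+.5)/2.4-.5)
th=-0.124;u=np.array([np.cos(th),np.sin(th)]);v=np.array([-u[1],u[0]])
print('tcp',st['tcp_pos'][:2]@u,st['tcp_pos'][:2]@v)
def P(n,p,z):
    X=atz(M,c(*p),z)[:2];print(n,(X@u).round(4),(X@v).round(4))
P('sad L',(248,219),.056);P('sad T',(310,153),.056);P('sad B',(310,285),.056)
P('stud base L',(405,243),.070)
P('stud top c',(470,245),.084);P('stud top T',(460,212),.084);P('stud top B',(460,279),.084);P('stud top L',(434,245),.084)
P('tongue L',(333,243),.07);P('tongue R',(524,243),.07);P('tipL',(328,316),.07);P('tipR',(515,316),.07);
P('tL2',(343,82),.07);P('tR2',(540,85),.07)
P('screw',(509,348),.024);P('screw',(484,503),.024)
E
```

```text
tcp 0.5545172991050289 0.07296134966759904
sad L 0.5993 0.1358
sad T 0.613 0.1512
sad B 0.6156 0.1203
stud base L 0.6314 0.1314
stud top c 0.6385 0.132
stud top T 0.6355 0.1386
stud top B 0.6373 0.125
stud top L 0.6309 0.1319
tongue L 0.6151 0.1312
tongue R 0.6592 0.1319
tipL 0.6154 0.1148
tipR 0.6596 0.1153
tL2 0.6143 0.165
tR2 0.658 0.1657
screw 0.6892 0.0986
screw 0.6893 0.0487
```

Remaining travel is 22 mm.

Emit:
carry_out(travel=[[0.25,0,0],[0.3,0,0],[0,0,0],[0,0,0],[0,0,0]], turn=[0,0,0,0,0])

```text
clock: 6.5
tcp_pos: [0.5811, 0.0011, 0.0676]
orientation: [0.998, -0.06, 0.001, 0.001]
ft_force: [3.7, -4.3, -0.3]
gripper_width: 0.255
```

```bash
python3 - <<'E'
from h import *
st,im=cap('wrist','w5.png');print(st['tcp_pos'],st['orientation'],st['ft_force'],st['gripper_width'])
a=im[40:290,270:520,::-1]; cv2.imwrite('pics/w5c.png',cv2.resize(a,(600,600),interpolation=cv2.INTER_CUBIC))
np.save('st5.npy',np.r_[st['tcp_pos'],st['orientation']])
E
```

```text
[0.58109    0.00110452 0.06758557] [ 9.98198663e-01 -5.99859189e-02  8.78944746e-04  5.88785999e-04] [ 3.74074263 -4.29461838 -0.27778999] 0.2553482947391781
```

View pics/w5c.png

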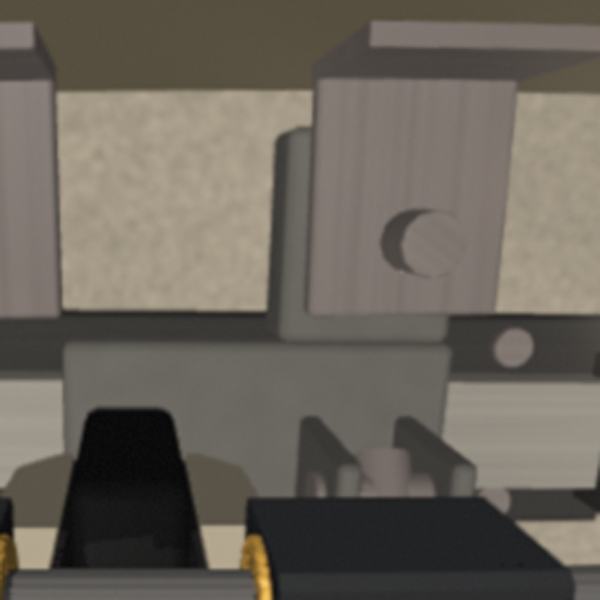

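```bash
python3 - <<'E'
from h import *
s=np.load('st5.npy');M=model('wrist',dict(tcp_pos=s[:3],orientation=s[3:]))
c=lambda x,y:(270+(x+.5)/2.4-.5,40+(y+.5)/2.4-.5)
th=-0.124;u=np.array([np.cos(th),np.sin(th)]);v=np.array([-u[1],u[0]])
print('tcp',s[:2]@u+.062,s[:2]@v+.065)
def P(n,p,z):
    X=atz(M,c(*p),z)[:2];print(n,(X@u).round(4),(X@v).round(4))
P('sad',(385,219),.056)
P('stud base L',(380,241),.070);P('stud top L',(400,243),.084);P('stud top R',(465,243),.084)
P('tL',(310,241),.07);P('tR',(501,241),.07);P('tipL',(307,313),.07);P('tipR',(495,313),.07)
E
```

```text
tcp 0.638491691344381 0.13796668631823428
sad 0.637 0.136
stud base L 0.6314 0.1316
stud top L 0.6307 0.132
stud top R 0.6442 0.1321
tL 0.6157 0.1314
tR 0.6589 0.132
tipL 0.616 0.1154
tipR 0.6595 0.1158
```

Stud and saddle agree within about 1 mm along the rail. I'll release and go up.

Emit:
carry_out(travel=[[0,0,0],[0,0,0],[0,0,0],[0,0,0],[0,0,0]], turn=[0,0,0,0,0], hand=0.48)

```text
clock: 7.05
tcp_pos: [0.5805, 0.0022, 0.0674]
orientation: [0.998, -0.06, -0.0, -0.0]
ft_force: [0.3, -0.4, 1.3]
gripper_width: 0.483
```

Emit:
carry_out(travel=[[0,0,-0.4],[0,0,-0.8],[0,0,-0.8],[0,0,-0.8],[0,0,-0.6]], turn=[0,0,0,0,0])

```text
clock: 7.55
tcp_pos: [0.5812, 0.0019, 0.2057]
orientation: [0.998, -0.06, 0.001, 0.0]
ft_force: [-0.2, -0.4, 0.1]
gripper_width: 0.481
```

```bash
python3 - <<'E'
from h import *
st,im=cap('wrist','w6.png');print(st['tcp_pos'],st['orientation'],st['ft_force'],st['gripper_width'])
np.save('st6.npy',np.r_[st['tcp_pos'],st['orientation']])
E
```

```text
[0.58121315 0.0019289  0.20568466] [ 9.98205031e-01 -5.98802482e-02  1.03363981e-03  6.27006037e-05] [-0.24378647 -0.40088831  0.10967868] 0.4807701569808165
```

View pics/w6.png

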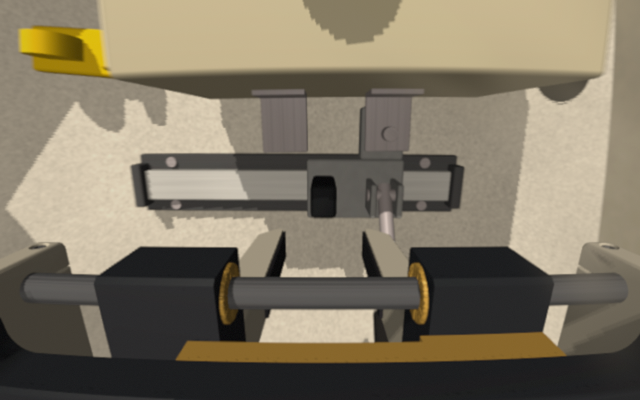

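The wrist view shows the jack block at (355,187), with its bracket under the studded tongue at (388,130), and the handle still up. I'll move over the pad with the fingers shut.

Emit:
carry_out(travel=[[0.31,0.62,0],[0.31,0.62,0],[0.31,0.62,0],[0.31,0.62,0],[0.31,0.62,0]], turn=[0,0,0,0,0], hand=0)

```text
clock: 8.1
tcp_pos: [0.6275, -0.1295, 0.2027]
orientation: [0.998, -0.06, -0.0, -0.0]
ft_force: [0.6, 0.3, -0.7]
gripper_width: 0.098
```

```bash
python3 - <<'E'
from h import *
st,im=cap('wrist','w7.png');print(st['tcp_pos'],st['orientation'],st['ft_force'],st['gripper_width'])
s2,a=cap('scene','sc7.png');s3,b=cap('side','si7.png')
a=cv2.resize(a[130:330,240:440,::-1],(400,400),interpolation=cv2.INTER_CUBIC);b=cv2.resize(b[100:300,270:470,::-1],(400,400),interpolation=cv2.INTER_CUBIC)
cv2.imwrite('pics/c7.png',np.hstack([a,b]))
E
```

```text
[ 0.62754658 -0.12946827  0.20271541] [ 9.98206081e-01 -5.98702984e-02 -3.62776932e-04 -1.90293595e-04] [ 0.60805106  0.25761914 -0.74597816] 0.09848327841716417
```

View pics/c7.png

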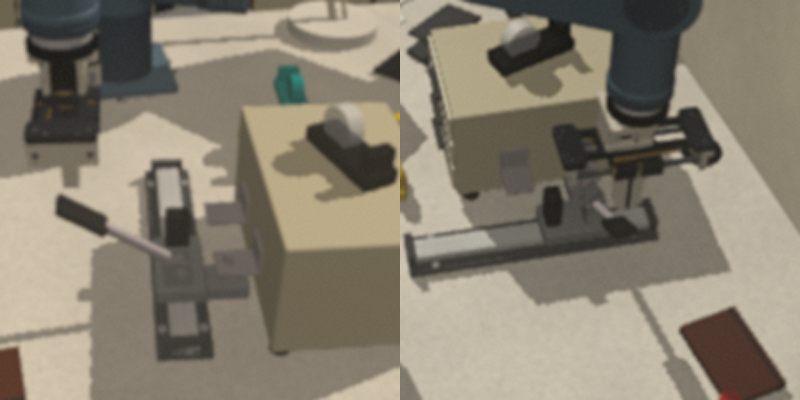

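View pics/w7.png

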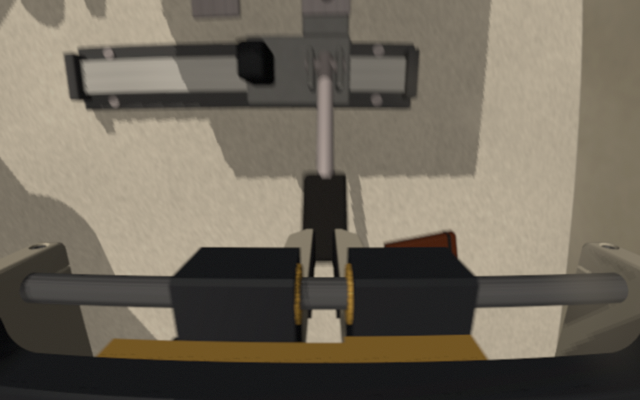

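The pad is lined up with the fingers (wrist column 325), the handle is still up, and the unit and dispenser have not moved. Now I press.

Emit:
carry_out(travel=[[0,0,0.4],[0,0,0.3],[0,0,0.1],[0,0,0],[0,0,0]], turn=[0,0,0,0,0])

```text
clock: 8.75
tcp_pos: [0.6276, -0.1282, 0.1718]
orientation: [0.998, -0.06, 0.0, 0.0]
ft_force: [-0.3, 0.0, 0.7]
gripper_width: 0.006
```

Emit:
carry_out(travel=[[0,0.1,0.2],[0,0.1,0.2],[0,0.1,0.2],[0,0.1,0.2],[0,0.1,0.2]], turn=[0,0,0,0,0])

```text
clock: 9.25
tcp_pos: [0.6256, -0.1487, 0.1318]
orientation: [0.998, -0.06, 0.001, -0.0]
ft_force: [0.8, 3.3, 7.1]
gripper_width: 0.007
```

Emit:
carry_out(travel=[[0,0,0.2],[0,0,0.2],[0,0,0.2],[0,0,0.2],[0,0,0.2]], turn=[0,0,0,0,0])

```text
clock: 9.75
tcp_pos: [0.6263, -0.1518, 0.093]
orientation: [0.998, -0.06, 0.002, 0.002]
ft_force: [0.1, -7.2, 10.0]
gripper_width: 0.002
```

```bash
python3 - <<'E'
from h import *
s2,a=cap('scene','sc8.png');s3,b=cap('side','si8.png')
print(s3['tcp_pos'],s3['ft_force'])
a=cv2.resize(a[130:330,240:440,::-1],(400,400),interpolation=cv2.INTER_CUBIC);b=cv2.resize(b[100:300,270:470,::-1],(400,400),interpolation=cv2.INTER_CUBIC)
cv2.imwrite('pics/c8.png',np.hstack([a,b]))
E
```

```text
[ 0.62596062 -0.15149299  0.09147147] [ 2.07795483 -5.21989569  8.45612939]
```

View pics/c8.png

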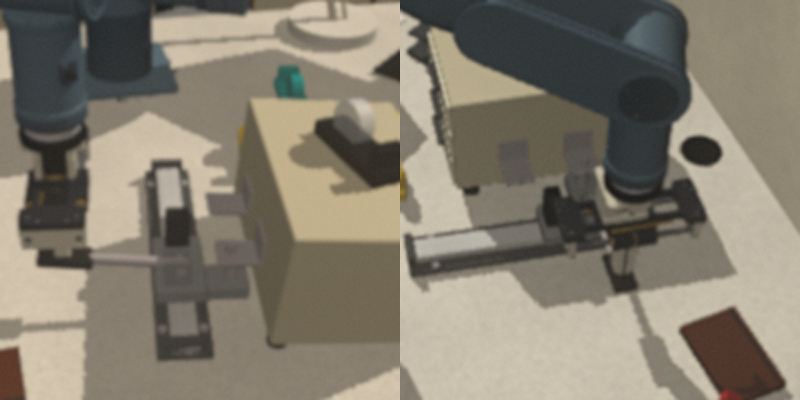

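The handle is coming down and the unit is tilting up with the dispenser on it. I'll continue.

Emit:
carry_out(travel=[[0,0,0.12],[0,0,0.12],[0,0,0.12],[0,0,0.12],[0,0,0.1]], turn=[0,0,0,0,0])

```text
clock: 10.35
tcp_pos: [0.6261, -0.1524, 0.0698]
orientation: [0.998, -0.06, 0.002, 0.003]
ft_force: [-1.7, -7.9, 10.4]
gripper_width: 0.001
```

Emit:
carry_out(travel=[[0,0,0.05],[0,0,0.05],[0,0,0],[0,0,0],[0,0,0]], turn=[0,0,0,0,0])

```text
clock: 10.85
tcp_pos: [0.6261, -0.1524, 0.0672]
orientation: [0.998, -0.06, 0.002, 0.003]
ft_force: [-3.8, -7.4, 16.2]
gripper_width: 0.005
```

Emit:
carry_out(travel=[[0,0,0.05],[0,0,0.05],[0,0,0],[0,0,0],[0,0,0]], turn=[0,0,0,0,0])

```text
clock: 11.35
tcp_pos: [0.6267, -0.1525, 0.0659]
orientation: [0.998, -0.06, 0.003, 0.003]
ft_force: [-8.0, -5.4, 30.3]
gripper_width: 0.006
```

```bash
python3 - <<'E'
from h import *
s2,a=cap('scene','sc9.png');s3,b=cap('side','si9.png');st,w=cap('wrist','w9.png')
print(s3['tcp_pos'],s3['ft_force'],st['clock'])
a=cv2.resize(a[130:330,240:440,::-1],(400,400),interpolation=cv2.INTER_CUBIC);b=cv2.resize(b[100:300,270:470,::-1],(400,400),interpolation=cv2.INTER_CUBIC)
cv2.imwrite('pics/c9.png',np.hstack([a,b]))
E
```

```text
[ 0.62668838 -0.15254257  0.06594552] [-8.96347088 -5.58819816 31.14874094] 11.45
```

View pics/c9.png

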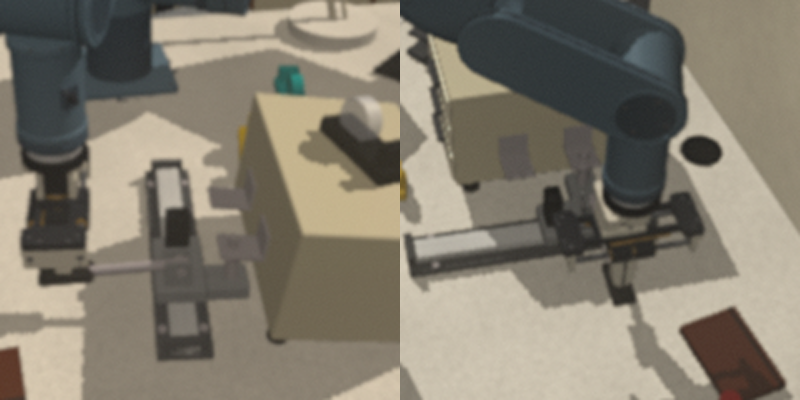

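View pics/w9.png

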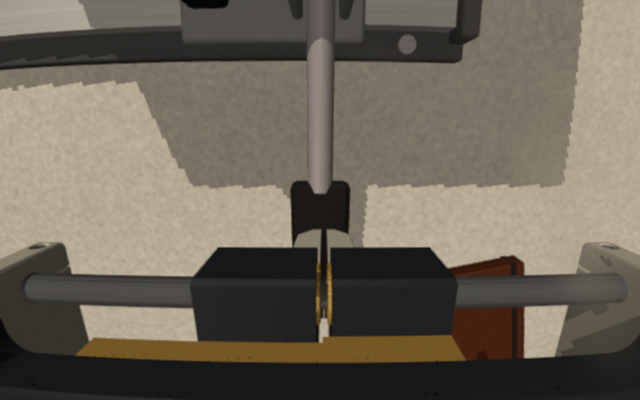

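The handle is on its stop: the force rose to 31 N with hardly any motion. I'll ease the excess and the sideways push along the rail a little.

Emit:
carry_out(travel=[[-0.03,0,-0.03],[0,0,0],[0,0,0],[0,0,0],[0,0,0]], turn=[0,0,0,0,0])

```text
clock: 12.0
tcp_pos: [0.6266, -0.1525, 0.0665]
orientation: [0.998, -0.06, 0.004, 0.003]
ft_force: [-4.0, -6.8, 24.1]
gripper_width: 0.008
```

Emit:
carry_out(travel=[[0,0,0],[0,0,0],[0,0,0],[0,0,0],[0,0,0]], turn=[0,0,0,0,0])

```text
clock: 12.5
tcp_pos: [0.6266, -0.1525, 0.0665]
orientation: [0.998, -0.06, 0.004, 0.003]
ft_force: [-4.3, -6.8, 25.1]
gripper_width: 0.004
```

Steady at 25 N with the pad at its down height. The post sits at the same scene-crop pixel (178,225) before and after the press, so the carriage has not moved. Handing in.

```bash
python3 - <<'E'
from h import *
st=telemetry.state();print(st['clock'],st['tcp_pos'],st['ft_force'])
workorder.sign_off()
E
```

```text
12.5 [ 0.62658451 -0.15251338  0.06645765] [-4.30974824 -6.78673209 25.08719682]
the job is handed in; nothing more can be done
```

I slid the jack about 150 mm along its rail by its post, with the handle up, then pressed the handle down to its stop. I handed the job in at 12.5 s while still holding it.

- **Centring along the rail:** my last measurement, before the lift, put the saddle within about 1 mm of the stud. After the press I only compared the pictures by eye; the carriage showed no shift.
- **Centring across the rail:** the saddle and stud differ by about 4 mm in the wrist picture (4 to 6 mm by the wrist pose). The jack cannot move that way, so I left it.
- **Handle on its stop:** the fingertips are at 66.5 mm, against 67 mm for the pad fully down. The force rose to 31 N with almost no movement. I eased it, and it held steady at about 25 N.
- **Sideways push:** about 4 N of push along the rail remained at hand-in, roughly the carriage's sliding force, but the arm's position was steady.
- **Unit and desk:** the pictures show the unit's jack side lifted and the black tape dispenser still on top. The arm touched only the post and the pad. I did not check each of the other things on the desk separately.

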